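# Sweep the tea board and park the scraper

### The job

Pick up the wooden scraper block and, holding it, sweep the three biscuits off the dark board into the steel trough at its end, touching them with the scraper only, not with the gripper. Then stand the scraper on the crate top with its long side flush against the other end of the board, the end away from the trough, roughly centred on it, and let go. Leave everything else where it stands.

Things in the scene. Friction and masses are not known exactly. Their poses are not given: they have to be found in the camera images.
- board: dark wooden board, fixed, 200 (x) x 280 (y), top 36 high, spanning x -100..100, y -140..140. On its -y end a steel trough, y -140..-260, 200 wide, inner floor at height 4, side walls 3 thick and 36 high, end wall 3 thick and 50 high. The other end is a plain upright face at y = +140. Origin: under the centre of the wooden board, on the crate top; z up. Yaw varies about 0.25 rad either way.
- scraper: loose pale wooden block, about 0.2 kg: foot 170 (x) x 50 (y) x 24 high, with an upright grip ridge in the middle 100 (x) x 22 (y), height 24 to 86. Grasp the ridge from above, fingers closing along y; with the TCP 64 above the underside the fingertips clear the foot, and also the board top when it stands beside the board. Same end for end. Origin: centre of underside, z up.
- finger_biscuit: loose hard biscuit lying on the board, a bar 75 (x) x 25 (y) x 12 thick, about 20 g. Origin: its centre.
- round_biscuit: loose hard biscuit lying on the board, a disc of diameter 64, 12 thick, about 20 g. Origin: its centre.
- broken_biscuit: loose hard biscuit lying on the board, a short bar 60 (x) x 30 (y) x 12 thick, about 15 g. Origin: its centre.
- kettle: aluminium kettle with a hinged lid, 156 across the body, about 185 high, spout to -x and handle to +x (about 260 over both); a bystander, to be left where it stands. Origin: centre of its underside
- cups: stack of clear plastic cups, 82 across, 130 high; a bystander, to be left where it stands. Origin: centre of its underside
- sugar_pot: white ceramic sugar pot with lid, 90 across, 89 high; a bystander, to be left where it stands. Origin: centre of its underside
- jam_jar: empty open glass jam jar, 76 across, 105 high; a bystander, to be left where it stands. Origin: centre of its underside
- stirrers: flat bundle of bamboo stirrers in a steel spring clip, 180 long (x), 24 wide, 14 high, with the clip's wire loop reaching 47 to +y; a bystander, to be left where it stands. Origin: centre of its underside
- tea_tin: dark steel tea tin, 76 across, 110 high; a bystander, to be left where it stands. Origin: centre of its underside
Things that resemble listed ones, but are neither listed nor needed, are in the scene too. Of the things that look like the scraper, the smaller one is meant.

How it is judged:
On the way:
1. all three biscuits lie in the trough while the gripper holds the scraper (y of finger_biscuit in the frame of board between -0.26 and -0.14 m and x of finger_biscuit in the frame of board between -0.1 and 0.1 m and z of each of finger_biscuit, round_biscuit, broken_biscuit in the frame of board below 0.036 m and y of round_biscuit in the frame of board between -0.26 and -0.14 m and x of round_biscuit in the frame of board between -0.1 and 0.1 m and y of broken_biscuit in the frame of board between -0.26 and -0.14 m and x of broken_biscuit in the frame of board between -0.1 and 0.1 m and contact force between the fingers and scraper above 0.5 N), for 0.2 s.
At the end, for the whole second after the job is handed in: All three biscuits rest in the trough (centres within its outline, below the board top). The scraper stands on the crate top at the board end away from the trough: parallel within 0.05 rad, gap at its middle at most 5 mm, its middle within 70 mm of the board centre line. All at rest (y of finger_biscuit in the frame of board between -0.26 and -0.14 m and x of finger_biscuit in the frame of board between -0.1 and 0.1 m and z of each of finger_biscuit, round_biscuit, broken_biscuit in the frame of board below 0.036 m and y of round_biscuit in the frame of board between -0.26 and -0.14 m and x of round_biscuit in the frame of board between -0.1 and 0.1 m and y of broken_biscuit in the frame of board between -0.26 and -0.14 m and x of broken_biscuit in the frame of board between -0.1 and 0.1 m and y of scraper in the frame of board between 0.155 and 0.17 m and x of scraper in the frame of board between -0.07 and 0.07 m and angle between the x axis of scraper and the x axis of board, either way round below 0.05 rad and height (world z) of scraper below 0.006 m and angle between scraper's own z axis and vertical below 0.06 rad and linear speed of each of finger_biscuit, round_biscuit, broken_biscuit, scraper below 0.02 m/s); the robot touches nothing.
It fails at once if the gripper or arm touches a biscuit (contact force between any of the fingers, the arm and finger_biscuit above 0.3 N or contact force between any of the fingers, the arm and round_biscuit above 0.3 N or contact force between any of the fingers, the arm and broken_biscuit above 0.3 N).
It fails at once if a bystander is moved by more than 30 mm or tipped (distance of any of kettle, cups, sugar_pot, jam_jar, stirrers, tea_tin from where it was at the start of the episode above 0.03 m or angle between any of kettle, cups, sugar_pot, jam_jar, stirrers, tea_tin's own z axis and vertical above 0.3 rad).
It also fails if it takes over 64 s, if anything falls off the work surface, if the arm or the gripper's body presses on something with over 40 N, if the wrist force passes 120 N, or if a joint passes its speed limit or range.

### The arm

A 6-joint arm with a two-finger parallel gripper is mounted at the origin on the work surface. World frame = base frame: x ahead of the robot, y to its left, z up, the work surface at z = 0. Lengths are in m, angles in rad, forces in N, time in s.
With the tool pointing down it reaches from about 0.375 to 0.9 m from the base axis. Payload 3.1 kg.
Tool frame: the origin (TCP) lies between the finger pads, 19 mm behind the fingertips; this is the grasp point; z points along the fingers, y is the direction in which the jaws open and shut (so a half turn about z gives the same grasp; the last joint's range is limited). The gripper opens to 85 mm and grips with 20 to 120 N. Pads are 22 mm wide; open, the fingers measure 114 mm over their backs; the gripper's body (76 mm by 85 mm) begins 54 mm behind the grasp point. The pads swing forward as they close: fully open they stand 13 mm farther back than shut.
Start: joints at [-1.431, 0.527, 1.433, -0, 1.181, -0.178], TCP at [0.195, -0.594, 0.25] pointing down, gripper open.
Joint ranges: [-3.08, 3.08], [-0.75, 2.2], [0.22, 2.44], [-1.43, 4.57], [0, 2.65], [-2.85, 2.85]. Speed limits (rad/s): [2.79, 2.79, 3.14, 3.14, 3.14, 3.14].

### API

Orientations are given as a unit quaternion [x, y, z, w].
In Python, from station import manip gives the robot as it stands.
- The arm moves only by the tool drive_tool, never from a script. Its argument "increments" is a list of rows, each a list of 7 numbers: the closure in counts, from 0 (fully open) to 255 (shut), then the shift along the tool's x, y, z in cm, then the turn, a rotation vector about the tool's x, y, z in rad. A call has 1 to 20 rows; each row is the pose to reach, as a shift and turn from the pose commanded when the call began, along the tool's axes at that moment; what a row does not reach only later rows make up. A row lasts 1/10 s, in which the tool goes at most 50 mm and 8.59 degrees, less where a joint would pass 70% of its speed; a pose out of reach is approached as far as the arm can. A call with a gripper value outside its range is refused whole. The fingers move at their own pace and stop on an object; "force" is the grip in N (left out, the last holds). Time passes only in rows, so rows that repeat a pose let the fingers close. It gives the time, the measured TCP pose, the force and the opening at its end, in the units of the state.
- manip.sense(): the state, without advancing time (a new reading comes with each control period).
- manip.snapshot(name): name is "scene" or "top" or "wrist"; returns the picture (420x560x3 uint8, red, green, blue); there is no depth.
- manip.camera_model(name): a dict with "mtx" (3x3 intrinsics, pixels), "cam_to_world" (4x4, takes a point from camera to world coordinates). Camera axes: x right, y down, z forward; pixel columns grow to the right and rows downward; lengths in m; the calibration is good to about 2 mm. A picture is of the moment at which its call begins: read the wrist's pose just before it. camera_model takes no time and is no camera call; for the wrist camera it gives the pose at the moment of the call.
- manip.sign_off(): hands the job in, once; it reports no verdict.
The state is a dict: "t": time; "q": joint angles; "qd": joint speeds; "tau": joint torques, N m; "tcp_pos": TCP position; "tool_rot": TCP orientation; "force": force on the tool from outside, world axes, zero at the start; "ft_torque": the same for the moment, N m; "finger_gap": opening from 0.0 (shut) to 1.0 (fully open).
Only numpy, scipy, OpenCV 4.12 (cv2) and the standard library are available. Lean on these libraries where they do the work, as an engineer would, in place of code of your own. Each camera call takes 0.05 s, during which the arm holds its last target. There are 200 camera calls.

## Working session

There is one attempt and no reset: what is moved stays moved. The work goes in short steps, Python scripts to look and compute and a tool call to move; the robot and the scene stay as the last step left them, time stands still between calls to the robot, and variables do not carry over. Pictures are saved under pics/ and viewed, about 8 in all and at most 12, crops included, and the job is handed in when it is done.

Besides the shell and the picture viewer there is one more tool, called after "Request:" as name(argument=value, ...), one argument or row to a line, values as JSON. drive_tool: Moves the arm, as the interface text tells. Its arguments: {"type":"object","properties":{"increments":{"type":"array","items":{"type":"array","items":{"type":"number"}}},"force":{"type":"number"}},"required":["increments"]}

```bash
mkdir -p pics; ls
python3 - <<'E'
from station import manip
import cv2,numpy as np
np.set_printoptions(precision=4,suppress=True)
for n in ("top","scene"):
    im=manip.snapshot(n); cv2.imwrite(f"pics/{n}0.png",cv2.resize(im[:,:,::-1],(800,600),interpolation=cv2.INTER_CUBIC))
    c=manip.camera_model(n); print(n,np.array(c["mtx"]),np.array(c["cam_to_world"]))
s=manip.sense(); print(s)
E
```

```text
pics
top [[405.0257   0.     280.1045]
 [  0.     405.0257 212.1794]
 [  0.       0.       1.    ]] [[ 0.01   -0.9877  0.1563  0.3394]
 [-0.9999 -0.0117 -0.01   -0.0263]
 [ 0.0117 -0.1562 -0.9877  1.253 ]
 [ 0.      0.      0.      1.    ]]
scene [[519.4622   0.     281.1316]
 [  0.     519.4622 204.5355]
 [  0.       0.       1.    ]] [[ 0.2958  0.8126 -0.5022  1.2067]
 [ 0.9551 -0.2596  0.1424 -0.2358]
 [-0.0147 -0.5218 -0.8529  1.2711]
 [ 0.      0.      0.      1.    ]]
{'t': 0.1, 'q': array([-1.4315,  0.5284,  1.4338,  0.    ,  1.1814, -0.1785]), 'qd': array([-0.0014, -0.0023, -0.0045, -0.0011, -0.0016,  0.0006]), 'tau': array([ -0.0002, -44.3306, -17.8586,  -0.0002,   0.0039,  -0.    ]), 'tcp_pos': array([ 0.1952, -0.5931,  0.2491]), 'tool_rot': array([ 0.9874,  0.1582,  0.    , -0.001 ]), 'force': array([ 0.8027, -0.0136,  0.1285]), 'ft_torque': array([-0.0163, -0.0256, -0.0393]), 'finger_gap': 0.9996829272866005}
```

View pics/top0.png

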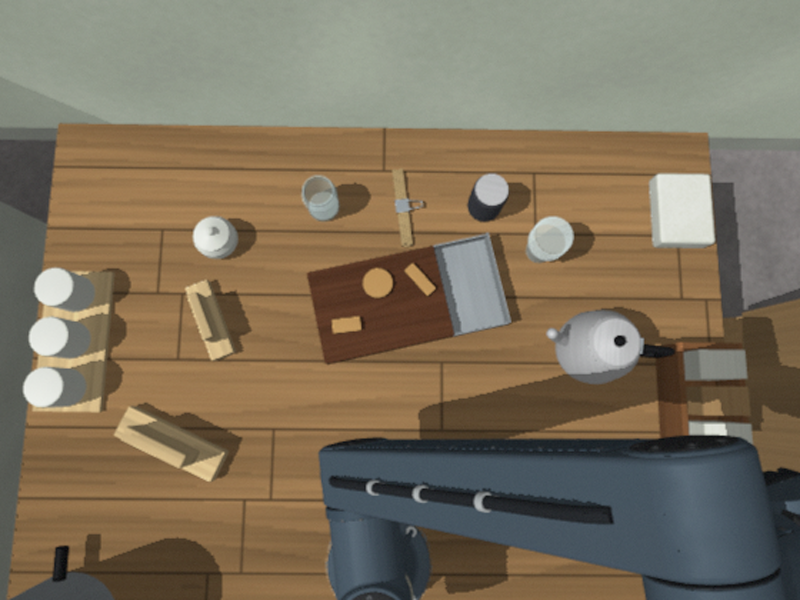

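View pics/scene0.png

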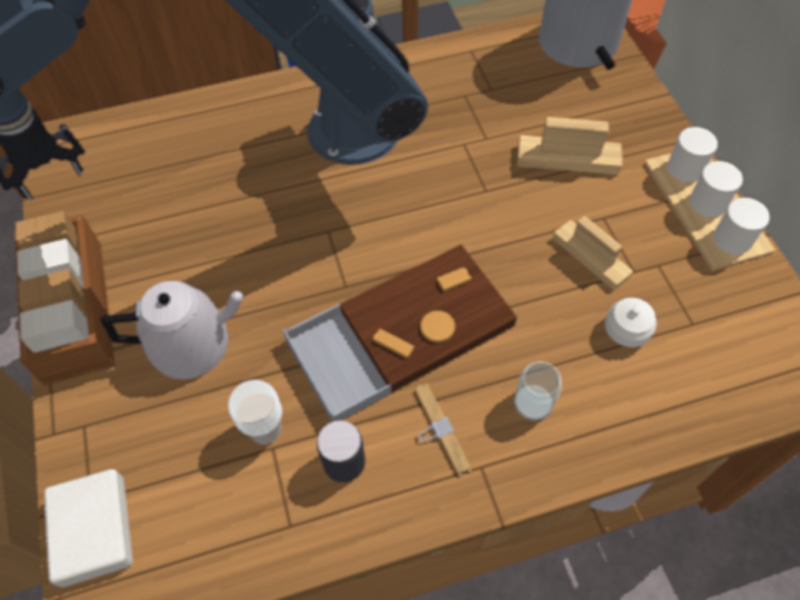

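The top view shows the smaller block at about (210,320), the board at (308..453, 246..362) with the trough to its right (-y), and three biscuits at (378,283), (420,279) and (347,325). The big look-alike is at (172,443). I'll enlarge the crop.

Run:
```python
import cv2
from station import manip
im=manip.snapshot("top")[:,:,::-1]
a=cv2.resize(im[155:260,120:370],None,fx=3.2,fy=3.2,interpolation=cv2.INTER_CUBIC)
b=cv2.resize(im[190:260,120:180],None,fx=5,fy=5,interpolation=cv2.INTER_CUBIC)
cv2.imwrite("pics/crop1.png",a)
```

```text
(no output)
```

View pics/crop1.png

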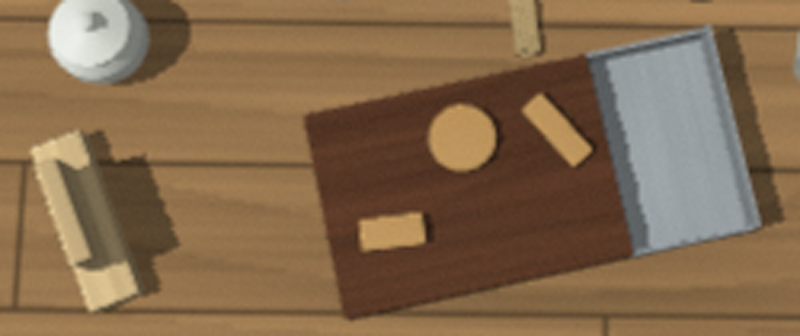

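```bash
cat > h.py <<'E'
import numpy as np
from station import manip
np.set_printoptions(precision=4,suppress=True)
def ray(name,uv,z,cm=None):
    c=cm or manip.camera_model(name); K=np.array(c["mtx"]);T=np.array(c["cam_to_world"])
    uv=np.atleast_2d(uv).astype(float); d=np.c_[uv,np.ones(len(uv))]@np.linalg.inv(K).T@T[:3,:3].T
    return T[:3,3]+d*((z-T[2,3])/d[:,2])[:,None]
def proj(name,P,cm=None):
    c=cm or manip.camera_model(name); K=np.array(c["mtx"]);T=np.array(c["cam_to_world"])
    p=(np.atleast_2d(P)-T[:3,3])@T[:3,:3]@K.T
    return p[:,:2]/p[:,2:]
E
python3 - <<'E'
from h import *
def f(p,z): return ray("top",(np.array(p)+.5)/3.2-.5+[120,155],z)[:,:2]
B=f([(304,116),(587,56),(633,258),(348,320)],.036)
T=f([(710,27),(762,230)],.05)
print("board",B,"\nlens",np.linalg.norm(np.roll(B,-1,0)-B,axis=1),"trough",T, np.linalg.norm(T[0]-T[1]))
c=B.mean(0); ey=(B[0]+B[3]-B[1]-B[2]);ey/=np.linalg.norm(ey); ex=(B[0]+B[1]-B[2]-B[3]);ex/=np.linalg.norm(ex)
print("c",c,"yaw from y",np.arctan2(-ey[0],ey[1]),"from x",np.arctan2(ex[1],ex[0]))
yaw=(np.arctan2(-ey[0],ey[1])*2+np.arctan2(ex[1],ex[0]))/3
R=np.array([[np.cos(yaw),-np.sin(yaw)],[np.sin(yaw),np.cos(yaw)]])
print("trough in board",(T-c)@R)
for n,p,z in (("finger",[(541,93),(592,150),(577,166),(522,108)],.048),("round",[(462,137)],.048),("broken",[(359,217),(425,212),(427,243),(361,250)],.048)):
    P=f(p,z); print(n,P.mean(0),"in board",((P-c)@R),((P-c)@R).mean(0))
F=f([(32,148),(80,131),(138,292),(92,311)],.024); print("foot",F,F.mean(0),np.linalg.norm(np.roll(F,-1,0)-F,axis=1))
e=F[0]+F[1]-F[2]-F[3]; print("scr yaw",np.arctan2(e[1],e[0]))
G=f([(37,170),(53,164),(91,261),(78,267)],.086); print("ridge",G,G.mean(0),np.linalg.norm(np.roll(G,-1,0)-G,axis=1))
e=G[0]+G[1]-G[2]-G[3]; print("yaw",np.arctan2(e[1],e[0]))
for n,p,z in (("sugar",(100,38),.089),):print(n,f([p],z))
def g(p,z): return ray("top",(np.array(p)+.5)*.7-.5,z)[:,:2]
print("jam",g([(320,185)],.1),"stir",g([(397,170),(409,245),(424,205)],.01),"tin",g([(491,185)],.11),"cups",g([(551,240)],.1),"kettle",g([(552,334),(610,342)],.1), "big",g([(172,443)],.05), "crate",g([(60,125),(705,133),(15,600)],0))
E
```

```text
board [[ 0.5956  0.1624]
 [ 0.6582 -0.1085]
 [ 0.4628 -0.1522]
 [ 0.4017  0.1145]] 
lens [0.278  0.2002 0.2736 0.1997] trough [[ 0.6847 -0.2257]
 [ 0.489  -0.2718]] 0.20103102943660853
c [0.5296 0.0041] yaw from y 0.22613181491513798 from x 0.23085124828070563
trough in board [[ 0.0993 -0.2588]
 [-0.1018 -0.2596]]
finger [ 0.5834 -0.0802] in board [[ 0.071  -0.0862]
 [ 0.0069 -0.1213]
 [-0.005  -0.104 ]
 [ 0.0607 -0.0654]] [ 0.0334 -0.0942]
round [0.5747 0.0106] in board [[ 0.0454 -0.0038]] [ 0.0454 -0.0038]
broken [0.4849 0.0736] in board [[-0.0086  0.1064]
 [-0.0172  0.0451]
 [-0.0462  0.0492]
 [-0.0394  0.1107]] [-0.0278  0.0778]
foot [[0.5635 0.4238]
 [0.5807 0.3789]
 [0.4265 0.3147]
 [0.4082 0.3569]] [0.4947 0.3686] [0.048  0.167  0.046  0.1691]
scr yaw 0.40048514059503454
ridge [[0.5319 0.3952]
 [0.5376 0.3811]
 [0.4495 0.3412]
 [0.444  0.3525]] [0.4908 0.3675] [0.0152 0.0967 0.0126 0.0977]
yaw 0.43812595986179614
sugar [[0.6555 0.3445]]
jam [[0.7693 0.1318]] stir [[ 0.8407 -0.0283]
 [ 0.6669 -0.0567]
 [ 0.7594 -0.0896]] tin [[ 0.7706 -0.2231]] cups [[ 0.6576 -0.347 ]] kettle [[ 0.4632 -0.343 ]
 [ 0.4484 -0.4591]] big [[0.2389 0.4196]] crate [[ 0.9416  0.7439]
 [ 0.9453 -0.7402]
 [-0.0762  0.7308]]
```

Sizes agree to within a few mm (foot 168x47, board 276x200, trough end at -259). I'll move above the scraper via a high waypoint.

Request:
drive_tool(
  increments=[
    [0,41.3,-27.8,-7,0,0,0],
    [0,41.3,-27.8,-7,0,0,0],
    [0,41.3,-27.8,-7,0,0,0],
    [0,41.3,-27.8,-7,0,0,0],
    [0,41.3,-27.8,-7,0,0,0],
    [0,41.3,-27.8,-7,0,0,0],
    [0,41.3,-27.8,-7,0,0,0],
    [0,41.3,-27.8,-7,0,0,0],
    [0,41.3,-27.8,-7,0,0,0],
    [0,58.5,-82,0,0,0,-0.09],
    [0,58.5,-82,0,0,0,-0.09],
    [0,58.5,-82,0,0,0,-0.09],
    [0,58.5,-82,0,0,0,-0.09],
    [0,58.5,-82,0,0,0,-0.09],
    [0,58.5,-82,0,0,0,-0.09],
    [0,58.5,-82,0,0,0,-0.09],
    [0,58.5,-82,0,0,0,-0.09],
    [0,58.5,-82,0,0,0,-0.09],
    [0,58.5,-82,0,0,0,-0.09],
    [0,58.5,-82,0,0,0,-0.09],
  ],
)

```text
t: 2.15
tcp_pos: [0.4917, 0.3069, 0.2561]
tool_rot: [0.979, 0.203, -0.0, 0.0]
force: [1.2, -0.5, 0.3]
finger_gap: 0.998
```

Request:
drive_tool(
  increments=[
    [0,2.2,-4.5,0.5,0,0,0],
    [0,2.2,-4.5,0.5,0,0,0],
    [0,2.2,-4.5,0.5,0,0,0],
    [0,2.2,-4.5,0.5,0,0,0],
  ],
)

```text
t: 2.55
tcp_pos: [0.4941, 0.3538, 0.2512]
tool_rot: [0.979, 0.202, -0.001, 0.0]
force: [0.3, -0.5, -0.0]
finger_gap: 1.003
```

Run:
```python
from h import *
import cv2
s=manip.sense(); print(s["tcp_pos"],s["tool_rot"],s["q"])
c=manip.camera_model("wrist"); im=manip.snapshot("wrist"); import pickle; pickle.dump(c,open("w1.pkl","wb"))
print(np.array(c["mtx"]),np.array(c["cam_to_world"]))
cv2.imwrite("pics/w1.png",cv2.resize(im[:,:,::-1],(800,600),interpolation=cv2.INTER_CUBIC))
```

```text
[0.4941 0.3538 0.2512] [ 0.9793  0.2023 -0.0006  0.0004] [ 0.438   0.5033  1.4753 -0.0006  1.1644  1.6017]
[[319.8293   0.     282.7685]
 [  0.     319.8293 205.8512]
 [  0.       0.       1.    ]] [[ 0.3942 -0.8853 -0.2466  0.5564]
 [-0.919  -0.3795 -0.1065  0.3813]
 [ 0.0007  0.2686 -0.9633  0.3757]
 [ 0.      0.      0.      1.    ]]
```

View pics/w1.png

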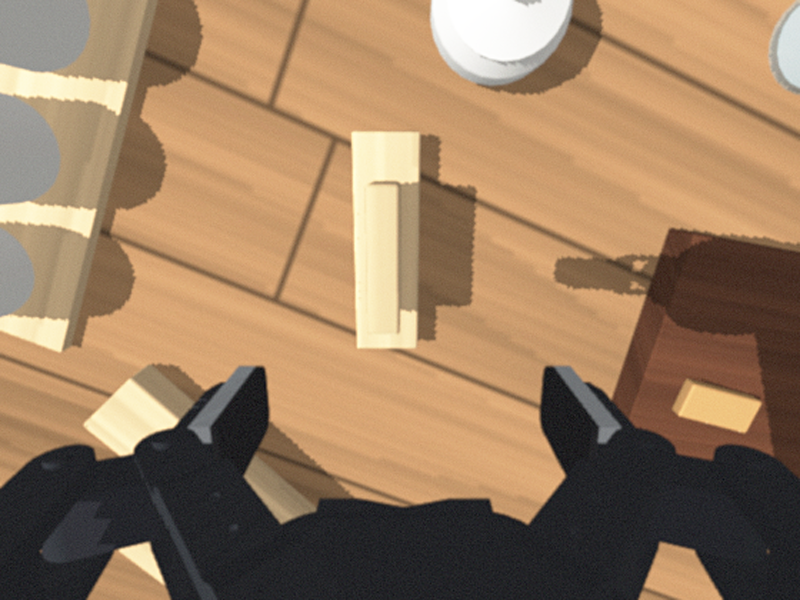

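The wrist view shows the scraper below: foot corners (351,132), (419,131), (416,348), (358,349), ridge top (366..399, 183..333).

Run:
```python
from h import *
import pickle
c=pickle.load(open("w1.pkl","rb"))
f=lambda p,z: ray("wrist",(np.array(p)+.5)*.7-.5,z,c)[:,:2]
for n,F in (("foot",f([(351,132),(419,131),(416,348),(358,349)],.024)),("ridge",f([(366,183),(399,182),(399,333),(370,333)],.086))):
    e=F[0]+F[1]-F[2]-F[3]; print(n,F.mean(0),np.linalg.norm(np.roll(F,-1,0)-F,axis=1),np.arctan2(e[1],e[0]))
print(f([(671,230)],.036))
```

```text
foot [0.4959 0.3704] [0.0494 0.1693 0.048  0.1695] 0.4036398880048115
ridge [0.4974 0.3703] [0.0204 0.0989 0.0196 0.0983] 0.406118142154922
[[0.5931 0.1811]]
```

Request:
drive_tool(
  increments=[
    [0,0.9,-1.4,5,0,0,0],
    [0,0.9,-1.4,9,0,0,0],
    [0,0.9,-1.4,13,0,0,0],
    [0,0.9,-1.4,16,0,0,0],
    [0,0.9,-1.4,18,0,0,0],
    [0,0.9,-1.4,18.7,0,0,0],
    [0,0.9,-1.4,18.7,0,0,0],
    [0,0.9,-1.4,18.7,0,0,0],
  ],
)

```text
t: 3.4
tcp_pos: [0.4983, 0.371, 0.0658]
tool_rot: [0.979, 0.202, 0.001, -0.0]
force: [-0.8, 0.4, 0.7]
finger_gap: 1.0
```

Request:
drive_tool(
  increments=[
    [255,0,0,0,0,0,0],
    [255,0,0,0,0,0,0],
    [255,0,0,0,0,0,0],
    [255,0,0,0,0,0,0],
    [255,0,0,0,0,0,0],
    [255,0,0,0,0,0,0],
    [255,0,0,0,0,0,0],
    [255,0,0,0,0,0,0],
    [255,0,0,0,0,0,0],
    [255,0,0,0,0,0,0],
  ],
  force=80,
)

```text
t: 4.4
tcp_pos: [0.4973, 0.3714, 0.0649]
tool_rot: [0.979, 0.203, 0.0, -0.0]
force: [-0.5, -0.4, 5.6]
finger_gap: 0.247
```

Gap 0.247 × 85 = 21 mm, so the ridge is held. I'll lift, turn to the board yaw and go above the far board end.

Request:
drive_tool(
  increments=[
    [255,0,0,-3,0,0,0],
    [255,0,0,-6,0,0,0],
    [255,0,0,-9.5,0,0,0],
    [255,-2,4.5,-9.5,0,0,0.05],
    [255,-4,9,-9.5,0,0,0.1],
    [255,-6,13.5,-9.5,0,0,0.15],
    [255,-7.6,17.4,-9.5,0,0,0.18],
    [255,-7.6,17.4,-9.5,0,0,0.18],
    [255,-7.6,17.4,-9.5,0,0,0.18],
    [255,-7.6,17.4,-9.5,0,0,0.18],
  ],
)

```text
t: 5.4
tcp_pos: [0.4963, 0.1821, 0.1591]
tool_rot: [0.994, 0.114, -0.0, -0.0]
force: [0.3, 0.1, -2.0]
finger_gap: 0.25
```

Run:
```python
from h import *
import cv2,pickle
s=manip.sense(); print(s["tcp_pos"],s["tool_rot"],s["finger_gap"])
c=manip.camera_model("wrist"); im=manip.snapshot("wrist"); pickle.dump(c,open("w2.pkl","wb"))
cv2.imwrite("pics/w2.png",cv2.resize(im[:,:,::-1],(800,600),interpolation=cv2.INTER_CUBIC))
```

```text
[0.4963 0.1821 0.1591] [ 0.9935  0.1138 -0.0003 -0.0002] 0.24988772653643251
```

View pics/w2.png

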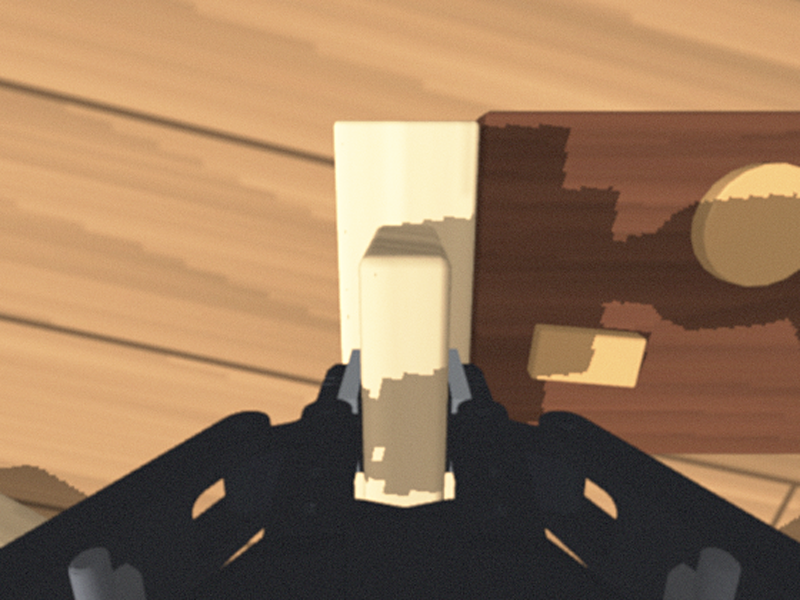

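The scraper is square to the board: foot end corners (335,122), (479,122), the board's +x edge along row 112, board corner about (481,118). I'll check the numbers.

Run:
```python
from h import *
import pickle
c=pickle.load(open("w2.pkl","rb")); yaw=.2277; cc=np.array([.5296,.0041])
R=np.array([[np.cos(yaw),-np.sin(yaw)],[np.sin(yaw),np.cos(yaw)]])
f=lambda p,z: (ray("wrist",(np.array(p)+.5)*.7-.5,z,c)[:,:2]-cc)@R
print("board +x edge (x=.1)",f([(500,112),(790,111)],.036),"-x edge",f([(660,454),(790,454)],.036))
print("foot end",f([(335,122),(479,122)],.118),"foot front/back edges",f([(472,350),(343,360)],.118))
print("tcp",(np.array([.4963,.1821])-cc)@R,"yaw",2*np.arctan2(.1138,.9935))
print("round edge low/high",f([(757,286),(692,225)],.048))
print("broken",f([(536,324),(648,333),(635,387),(532,378)],.048).mean(0))
```

```text
board +x edge (x=.1) [[ 0.1025  0.133 ]
 [ 0.1027 -0.0137]] -x edge [[-0.0968  0.0225]
 [-0.0969 -0.0584]]
foot end [[0.0905 0.2051]
 [0.0904 0.156 ]] foot front/back edges [[0.007  0.1552]
 [0.0028 0.2056]]
tcp [0.0077 0.1809] yaw 0.22809497582076566
round edge low/high [[ 0.0144 -0.0062]
 [ 0.0468  0.0338]]
broken [-0.0257  0.0796]
```

Request:
drive_tool(
  increments=[
    [255,0,0,3,0,0,0],
    [255,0,0,5,0,0,0],
    [255,0,0,5.6,0,0,0],
    [255,0,0,5.6,0,0,0],
    [255,0,1,5.6,0,0,0],
    [255,0,2,5.6,0,0,0],
    [255,0,3,5.6,0,0,0],
    [255,0,4,5.6,0,0,0],
    [255,0,5,5.6,0,0,0],
    [255,0,6,5.6,0,0,0],
    [255,0,7,5.6,0,0,0],
    [255,0,8,5.6,0,0,0],
    [255,0,9,5.6,0,0,0],
    [255,0,10,5.6,0,0,0],
    [255,0,11,5.6,0,0,0],
    [255,0,12,5.6,0,0,0],
    [255,0,13,5.6,0,0,0],
    [255,0,14,5.6,0,0,0],
    [255,0,15,5.6,0,0,0],
    [255,0,16,5.6,0,0,0],
  ],
)

```text
t: 7.45
tcp_pos: [0.5327, 0.0248, 0.1035]
tool_rot: [0.994, 0.114, -0.0, -0.0]
force: [0.6, 0.1, -2.5]
finger_gap: 0.248
```

Run:
```python
from h import *
import cv2
s=manip.sense(); print(s["tcp_pos"],s["tool_rot"],s["force"])
a=manip.snapshot("wrist"); b=manip.snapshot("top")[130:270,190:370]
a=cv2.resize(a,(400,300),interpolation=cv2.INTER_AREA); b=cv2.resize(b,(400,311),interpolation=cv2.INTER_CUBIC)[:300]
cv2.imwrite("pics/w3.png",np.hstack([a,b])[:,:,::-1])
```

```text
[0.5327 0.0248 0.1035] [ 0.9935  0.1137 -0.0001 -0.    ] [ 0.5867  0.0904 -2.5432]
```

View pics/w3.png

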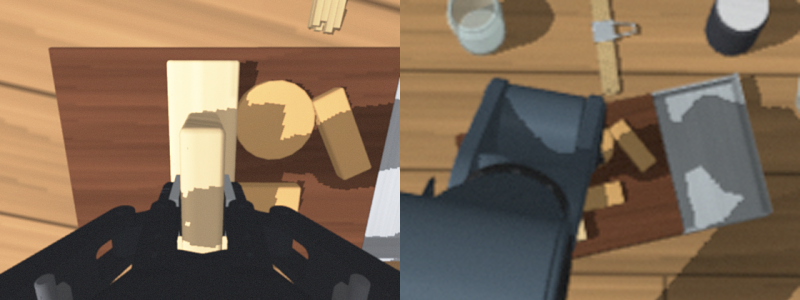

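All three biscuits are ahead of the scraper and on the board: the round one at (275,120) is against its face, the finger touches the round one, the broken one is at (275,195). I'll carry on.

Request:
drive_tool(
  increments=[
    [255,0,1,0,0,0,0],
    [255,0,2,0,0,0,0],
    [255,0,3,0,0,0,0],
    [255,0,4,0,0,0,0],
    [255,0,5,0,0,0,0],
    [255,0,6,0,0,0,0],
    [255,0,7,0,0,0,0],
    [255,0,8,0,0,0,0],
    [255,0,9,0,0,0,0],
    [255,0,10,0,0,0,0],
    [255,0,11,0,0,0,0],
    [255,0,12,0,0,0,0],
    [255,0,13,0,0,0,0],
    [255,0,14,0,0,0,0],
    [255,0,15,0,0,0,0],
    [255,0,16,0,0,0,0],
    [255,0,16.5,0,0,0,0],
    [255,0,16.5,0,0,0,0],
    [255,0,16.5,0,0,0,0],
    [255,0,16.5,0,0,0,0],
  ],
)

```text
t: 9.55
tcp_pos: [0.5695, -0.1347, 0.1034]
tool_rot: [0.993, 0.114, -0.0, -0.0]
force: [-0.1, 1.0, -2.7]
finger_gap: 0.248
```

Run:
```python
from h import *
import cv2
s=manip.sense(); print(s["tcp_pos"],s["tool_rot"],s["force"])
a=manip.snapshot("wrist"); b=manip.snapshot("scene")[195:305,185:345]
a=cv2.resize(a,(400,300),interpolation=cv2.INTER_AREA); b=cv2.resize(b,(436,300),interpolation=cv2.INTER_CUBIC)[:,:400]
cv2.imwrite("pics/w4.png",np.hstack([a,b])[:,:,::-1])
```

```text
[ 0.5695 -0.1347  0.1034] [ 0.9935  0.1138 -0.0003 -0.0003] [-0.1158  0.9994 -2.6591]
```

View pics/w4.png

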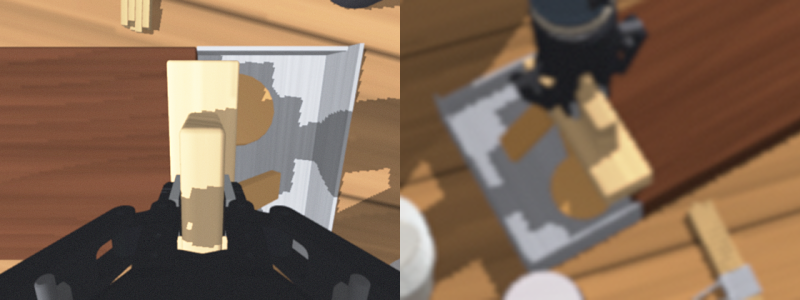

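Round biscuit and one bar are in the trough; the third is hidden. I'll lift and back off to look.

Request:
drive_tool(
  increments=[
    [255,0,0,-3,0,0,0],
    [255,0,0,-6,0,0,0],
    [255,0,0,-9,0,0,0],
    [255,0,-4,-9,0,0,0],
    [255,0,-8,-9,0,0,0],
    [255,0,-12,-9,0,0,0],
    [255,0,-12,-9,0,0,0],
    [255,0,-12,-9,0,0,0],
  ],
)

```text
t: 10.45
tcp_pos: [0.5424, -0.0171, 0.1937]
tool_rot: [0.993, 0.115, 0.0, 0.0]
force: [-0.5, -0.2, -2.2]
finger_gap: 0.242
```

Run:
```python
from h import *
import cv2,pickle
s=manip.sense(); print(s["tcp_pos"],s["tool_rot"],s["force"])
pickle.dump(manip.camera_model("wrist"),open("w5.pkl","wb"))
a=manip.snapshot("wrist"); b=manip.snapshot("scene")[195:305,185:345]
a=cv2.resize(a,(400,300),interpolation=cv2.INTER_AREA); b=cv2.resize(b,(436,300),interpolation=cv2.INTER_CUBIC)[:,:400]
cv2.imwrite("pics/w5.png",np.hstack([a,b])[:,:,::-1])
```

```text
[ 0.5424 -0.0171  0.1937] [0.9934 0.1151 0.0001 0.0002] [-0.4615 -0.1805 -2.2465]
```

View pics/w5.png

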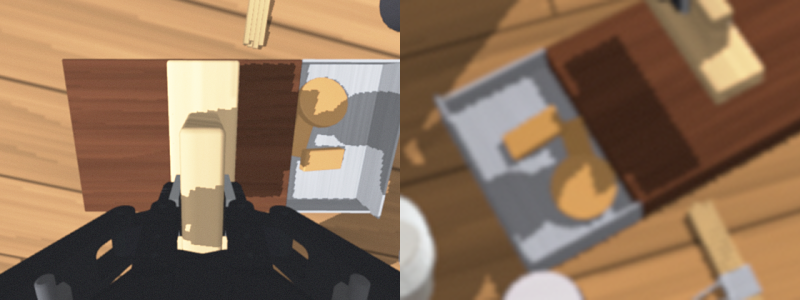

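Round biscuit and one bar are clearly in the trough; the third may lie in shadow against the board end. I'll move the scraper to hover beyond the far end, then look at the trough unobstructed.

Request:
drive_tool(
  increments=[
    [255,0,-4,0,0,0,0],
    [255,0,-8,0,0,0,0],
    [255,0,-12,0,0,0,0],
    [255,0,-16,0,0,0,0],
    [255,0,-20,0,0,0,0],
    [255,0,-22.3,0,0,0,0],
    [255,0,-22.3,0,0,0,0],
    [255,0,-22.3,0,0,0,0],
  ],
)

```text
t: 11.35
tcp_pos: [0.4931, 0.1984, 0.1935]
tool_rot: [0.994, 0.114, 0.0, 0.0]
force: [0.2, -0.8, -2.6]
finger_gap: 0.246
```

Run:
```python
from h import *
import cv2
s=manip.sense(); print(s["tcp_pos"],s["tool_rot"],s["force"])
b=manip.snapshot("scene")[205:300,190:290]; a=manip.snapshot("top")[155:245,290:370]
r=lambda i:cv2.resize(i,(400,int(400*i.shape[0]/i.shape[1])),interpolation=cv2.INTER_CUBIC)[:380]
a,b=r(a),r(b)
cv2.imwrite("pics/w6.png",np.hstack([a,b])[:,:,::-1])
```

```text
[0.4931 0.1984 0.1935] [0.9935 0.1138 0.0003 0.0003] [ 0.2125 -0.7971 -2.6478]
```

View pics/w6.png

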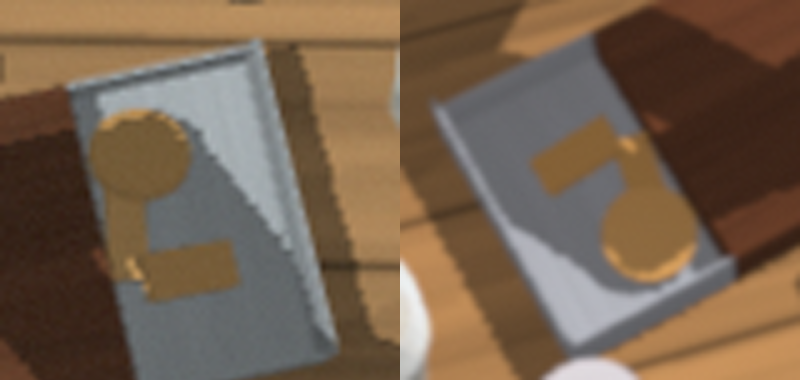

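All three lie in the trough: round at (140,155) left pane, finger along the board face at (126,230) partly beneath it, broken at (190,272). I'll check the numbers.

Run:
```python
from h import *
yaw=.2277; cc=np.array([.531,.0041])
R=np.array([[np.cos(yaw),-np.sin(yaw)],[np.sin(yaw),np.cos(yaw)]])
f=lambda p,o,s,z:(ray("top" if o[0]==290 else "scene",(np.array(p)+.5)/s-.5+o,z)[:,:2]-cc)@R
print("top: round",f([(140,155)],[290,155],5,.03),"finger edges",f([(106,215),(148,215)],[290,155],5,.016),"finger end low",f([(130,283)],[290,155],5,.016),"broken",f([(192,271)],[290,155],5,.016), "board end edge (-.14)",f([(70,88),(133,375)],[290,155],5,.036))
print("scene: round",f([(249,232)],[190,205],4,.03),"broken",f([(178,155)],[190,205],4,.016))
s=manip.sense(); print("tcp",(s["tcp_pos"][:2]-cc)@R)
```

```text
top: round [[ 0.0487 -0.1734]] finger edges [[ 0.0188 -0.1461]
 [ 0.0132 -0.1717]] finger end low [[-0.0262 -0.1509]] broken [[-0.0271 -0.1902]] board end edge (-.14) [[ 0.098  -0.1399]
 [-0.0841 -0.137 ]]
scene: round [[ 0.0541 -0.1754]] broken [[-0.0271 -0.187 ]]
tcp [0.0069 0.1971]
```

Request:
drive_tool(
  increments=[
    [255,0,0,4,0,0,0],
    [255,0,0,8,0,0,0],
    [255,0,0,11,0,0,0],
    [255,0,0,12.4,0,0,0],
    [255,0,0,12.7,0,0,0],
    [255,0,0,12.7,0,0,0],
    [255,0,1,12.7,0,0,0],
    [255,0,2,12.7,0,0,0],
    [255,0,2.5,12.7,0,0,0],
    [255,0,2.7,12.7,0,0,0],
    [255,0,2.7,12.7,0,0,0],
    [255,0,2.7,12.7,0,0,0],
  ],
)

```text
t: 12.65
tcp_pos: [0.4984, 0.1727, 0.0667]
tool_rot: [0.994, 0.114, 0.0, -0.0]
force: [0.2, -0.8, -3.1]
finger_gap: 0.246
```

Request:
drive_tool(
  increments=[
    [255,0,0.1,0,0,0,0],
    [255,0,0.2,0,0,0,0],
    [255,0,0.2,0,0,0,0],
    [255,0,0.3,0,0,0,0],
    [255,0,0.3,0,0,0,0],
    [255,0,0.3,0,0,0,0],
  ],
)

```text
t: 13.25
tcp_pos: [0.4991, 0.1697, 0.0665]
tool_rot: [0.994, 0.114, -0.0, -0.0]
force: [-0.5, -0.8, -2.5]
finger_gap: 0.249
```

Run:
```python
from h import *
import cv2
yaw=.2277; cc=np.array([.531,.0041])
R=np.array([[np.cos(yaw),-np.sin(yaw)],[np.sin(yaw),np.cos(yaw)]])
s=manip.sense(); print("tcp",(s["tcp_pos"][:2]-cc)@R,s["tcp_pos"],s["tool_rot"],"F board",s["force"][:2]@R,s["force"],s["ft_torque"])
a=manip.snapshot("wrist")[60:290,150:420]
cv2.imwrite("pics/w7.png",cv2.resize(a,None,fx=2.6,fy=2.6,interpolation=cv2.INTER_CUBIC)[:,:,::-1])
```

```text
tcp [0.0063 0.1686] [0.4991 0.1697 0.0665] [ 0.9935  0.1137 -0.     -0.    ] F board [-0.6747 -0.695 ] [-0.5004 -0.8293 -2.5434] [0.0281 0.0226 0.0049]
```

View pics/w7.png

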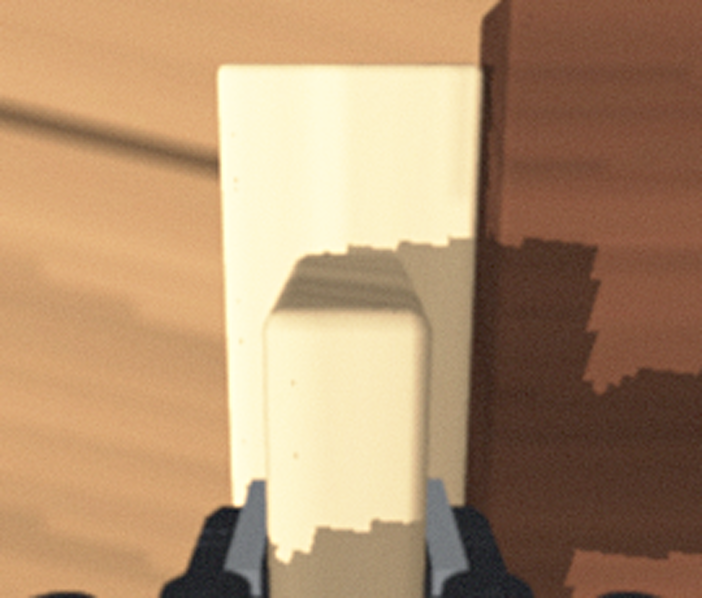

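Parallel and not yet in contact: foot edge at column 480 and the board end right beside it. I'll close the last few mm while watching the force.

Request:
drive_tool(
  increments=[
    [255,0,0.1,0,0,0,0],
    [255,0,0.2,0,0,0,0],
    [255,0,0.3,0,0,0,0],
    [255,0,0.3,0,0,0,0],
    [255,0,0.3,0,0,0,0],
  ],
)

```text
t: 13.8
tcp_pos: [0.4997, 0.1671, 0.0666]
tool_rot: [0.994, 0.114, -0.0, -0.0]
force: [-0.5, 1.9, -2.4]
finger_gap: 0.248
```

Request:
drive_tool(
  increments=[
    [255,0,0.1,0,0,0,0],
    [255,0,0.1,0,0,0,0],
    [255,0,0.1,0,0,0,0],
  ],
)

```text
t: 14.1
tcp_pos: [0.4997, 0.1668, 0.0666]
tool_rot: [0.994, 0.114, -0.0, -0.001]
force: [-0.5, 5.7, -1.5]
finger_gap: 0.248
```

Contact (about 6 N). I'll lower onto the surface, ease the push and open.

Request:
drive_tool(
  increments=[
    [255,0,-0.03,0.1,0,0,0],
    [255,0,-0.05,0.18,0,0,0],
    [255,0,-0.05,0.18,0,0,0],
    [255,0,-0.05,0.2,0,0,0],
    [255,0,-0.05,0.2,0,0,0],
  ],
)

```text
t: 14.6
tcp_pos: [0.4997, 0.1669, 0.0649]
tool_rot: [0.994, 0.114, 0.0, -0.0]
force: [-1.2, 5.9, 1.6]
finger_gap: 0.244
```

Request:
drive_tool(
  increments=[
    [200,0,0,0,0,0,0],
    [150,0,0,0,0,0,0],
    [100,0,0,0,0,0,0],
    [50,0,0,0,0,0,0],
    [0,0,0,0,0,0,0],
    [0,0,0,0,0,0,0],
    [0,0,0,0,0,0,0],
    [0,0,0,0,0,0,0],
    [0,0,0,0,0,0,0],
  ],
)

```text
t: 15.5
tcp_pos: [0.4999, 0.1663, 0.0645]
tool_rot: [0.994, 0.114, -0.0, 0.0]
force: [0.4, -0.6, 0.0]
finger_gap: 1.003
```

Now straight up, then look.

Request:
drive_tool(
  increments=[
    [0,0,0,-2,0,0,0],
    [0,0,0,-5,0,0,0],
    [0,0,0,-9,0,0,0],
    [0,0,0,-13,0,0,0],
    [0,0,0,-17,0,0,0],
    [0,0,0,-20,0,0,0],
    [0,-3,0,-20,0,0,0],
    [0,-6,0,-20,0,0,0],
    [0,-6,0,-20,0,0,0],
  ],
)

```text
t: 16.4
tcp_pos: [0.4365, 0.1524, 0.2643]
tool_rot: [0.993, 0.114, -0.003, -0.0]
force: [0.6, -0.6, -1.0]
finger_gap: 1.004
```

Run:
```python
from h import *
import cv2,pickle
s=manip.sense(); print(s["tcp_pos"],s["tool_rot"],s["force"])
c=manip.camera_model("wrist"); pickle.dump(c,open("w8.pkl","wb"))
a=manip.snapshot("wrist"); b=manip.snapshot("scene")
cv2.imwrite("pics/w8.png",np.vstack([cv2.resize(a,(800,600),interpolation=cv2.INTER_CUBIC)[:,:,::-1]]))
cv2.imwrite("pics/s8.png",cv2.resize(b,(800,600),interpolation=cv2.INTER_CUBIC)[:,:,::-1])
```

```text
[0.4365 0.1524 0.2643] [ 0.9935  0.1138 -0.0027 -0.    ] [ 0.5534 -0.6375 -0.9876]
```

View pics/w8.png

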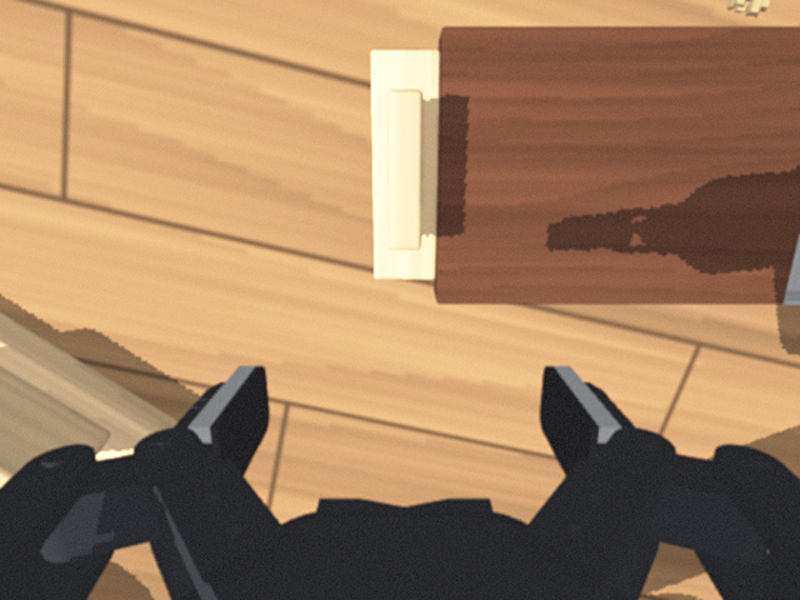

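View pics/s8.png

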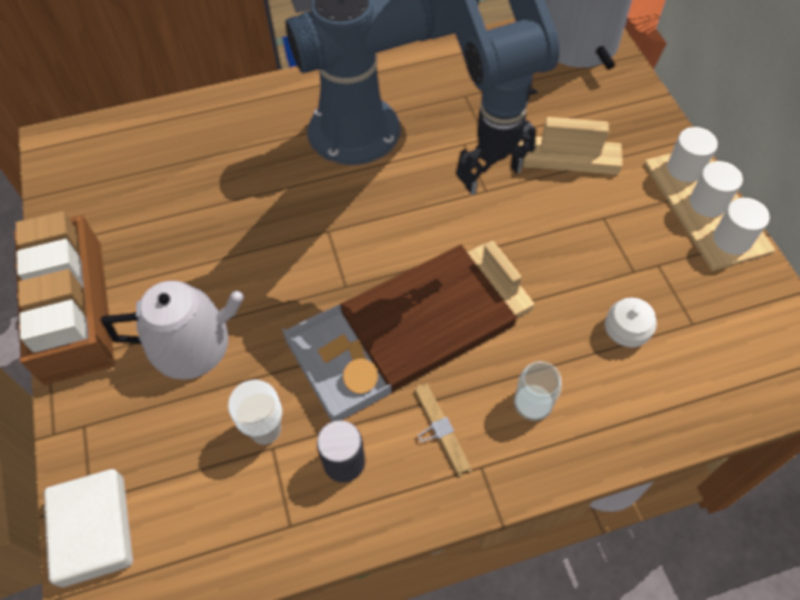

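The scraper stands against the far end: foot corners (371,51), (440,51), (435,280), (374,279), board end edge (442,29)–(436,302). The bystanders are unchanged in the scene view. Final numbers, then I hand in.

Run:
```python
from h import *
import pickle
c=pickle.load(open("w8.pkl","rb")); yaw=.2277; cc=np.array([.531,.0041])
R=np.array([[np.cos(yaw),-np.sin(yaw)],[np.sin(yaw),np.cos(yaw)]])
f=lambda p,z: (ray("wrist",(np.array(p)+.5)*.7-.5,z,c)[:,:2]-cc)@R
F=f([(371,51),(440,51),(435,280),(374,279)],.024); B=f([(442,29),(436,302)],.036)
e=F[0]+F[1]-F[2]-F[3]; b=B[0]-B[1]
print("scraper centre rel. board end centre",F.mean(0)-B.mean(0),"(want y .025)","angle diff",np.arctan2(e[1],e[0])-np.arctan2(b[1],b[0]),"\nboard edge",B)
d=np.linalg.norm
print(d(e)/2,d(b))
ok=abs(F.mean(0)-B.mean(0)-[0,.025])
if ok[1]<.006 and ok[0]<.03: manip.sign_off(); print("signed off",manip.sense()["t"])
```

```text
scraper centre rel. board end centre [0.0023 0.0252] (want y .025) angle diff -0.001940578248364622 
board edge [[ 0.0998  0.1403]
 [-0.0965  0.141 ]]
0.16955912894527908 0.19631951810252268
the job is handed in; nothing more can be done
the job is handed in; nothing more can be done
```

The job is done and handed in at about 16 s. I gripped the smaller scraper by its ridge, swept all three biscuits into the trough with it, and let it go against the far end of the board.

**Biscuits:** seen from the top camera, all three lie in the trough below the board top. In board coordinates, the round one is at y ≈ -0.174, the broken one at about -0.19, and the finger at about -0.155 to -0.16, beside the board end and partly under the round one.

**Scraper:** it made contact with the board at about 6 N and I released it on the crate top. The last wrist picture puts it 2 mm off the board's centre line, with a gap of about 0.2 mm (good to about 2 mm) and 0.002 rad off parallel.

**Bystanders and arm:** the bystanders look unmoved in the final scene picture, and the gripper is open and clear.

**Disagreements:** the top and wrist cameras differed by about 3 mm on the board's x position. An early wrist reading of a board corner, partly in shadow, was about 19 mm off. I dropped that reading, and the later close views agreed with the first map. The finger biscuit was partly hidden, so its position is the least certain.

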